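# Uncouple the hold-down arm of a panel wiring jig and hold it up

## Task

Free the wired panel in the jig: take the dust cap off the head of the hold-down arm and seat it rim down in the pocket that fits it in the grey parts block, and let go of it. Then pull the spring latch at the side of the head outward, lift the arm off its ball stud and finish while still holding it in the gripper, motionless, with its head raised about 8 cm (6 cm at the least) above where it sat. Leave the other things on the bench where they are.

Things in the scene. Friction and masses are not known exactly. Their poses are not given: they have to be found in the camera images.
- jig: Fixed jig: aluminium base plate 330 x 190 x 12 mm with ball stud, DIN rail of modules, two ducts and a hinged hold-down arm. Origin on the bench right under the ball; x runs along the arm from ball to hinge, y is the way the latch is pulled, z up. Ball 28 mm, top at 100 mm, on a 30 mm collar, underside at 72 mm. Modules on the plate are below 85 mm, the hinge ears reach 116 mm.
- tongue (a joint): Hinge of the hold-down arm (aluminium bar 30 x 14 mm, round steel head 38 mm across over the ball). rad, 0 = level and seated, grows as the head rises, stop 1.0. It falls shut when let go. About 0.5 kg: 2 to 5 N lift it at head or latch. Latch home, it rises only about 0.02 rad. Head 240 mm from the hinge: 0.25 rad raises it 60 mm, 0.35 rad 82 mm.
- tongue_hinge (a point): Point on the hinge axis of the hold-down arm, on the arm's centre line: 240 mm from the ball along the jig's x, 99 mm above the bench. The hinge axis is parallel to the jig's y.
- latch (a joint): Spring latch carried by the arm's head, moving up with it; slides outward along the jig's +y. m, 0 = home (tooth under the ball's collar), stop at 0.016. The tooth is clear beyond 0.0085 and the arm can then be lifted; once the head is 25 mm up the latch need not stay pulled. The spring pushes back with 4 N at 0, about 10 N at the stop.
- latch_grip (a point): Grasp point on the latch's upright steel plate, 88 mm to the jig's +y side of the ball, 118 mm above the bench. Plate 24 mm along jig x, 12 mm thick along jig y, top 18 mm above this point, foot 60 mm below. 50 mm free between plate and head. Pinch it across its thickness, pull to +y, then carry it up on an arc about the hinge: latch and arm move together.
- head_top (a point): Centre of the flat top (38 mm across) of the arm's head, 114 mm above the bench when seated. A boss 24 mm across and 7 mm high stands on it, over which the cap sits loosely.
- cap_center (a point): Centre of the dust cap, half-way up: a black plastic cup turned over, 40 mm outside diameter, 40 mm high, wall 4 mm, closed top, open rim at the bottom, 35 g. It starts rim down on the head of the arm (centre 134 mm above the bench). z points out of its closed top.
- cap: The dust cap itself; origin at the centre of its rim plane, z out of the closed top.
- pocket (a point): Centre of the mouth of the larger round pocket in the grey plastic parts block (140 x 85 x 30 mm, fixed, left or right of the jig). Pocket 46 mm across, 10 mm deep, mouth level with the block's top, 30 mm above the bench. Cap seated: its centre is 10 mm above this point. The smaller pocket, 70 mm along the block's x, holds a push-button head.
- contactor: Bystander: loose black contactor 70 x 45 x 79 mm; origin under its centre.
- terminal: Bystander: loose white terminal block 45 x 24 x 38 mm standing on the jig's plate 66 mm to the -y side of the ball; origin under its centre.
- push_head: Bystander: loose black push-button head 29 mm across, 35 mm high, in the block's small pocket; origin under its centre.
- screwdriver: Bystander: loose screwdriver lying on the bench; x along it.
- wrench: Bystander: loose wrench lying on the bench; x along it.
- breaker: Bystander: loose white circuit breaker 70 x 36 x 70 mm on the bench; origin under its centre.
- station: Bystander: fixed grey push-button station 140 x 100 x 60 mm with button caps to 70 mm height, on the side of the jig where the parts block is not; origin under its centre.
Not all that is in view belongs to the job. Leave any pink look-alike of the cap alone. Leave any purple look-alike of the part that bears pocket alone.

How it is judged (in metres and radians):
On the way, in this order (a step that is already met when the one before it is completed fails the run):
1. the cap sits rim down in the larger pocket and is let go, the arm still seated (horizontal distance between cap_center and pocket below 0.007 m and angle between cap_center's own z axis and vertical below 0.12 rad and z of cap_center in the frame of pocket below 0.0135 m and contact force between cap and the fingers below 0.1 N and value of joint tongue below 0.05 rad), for 0.2 s.
2. the latch is pulled out of engagement while the arm is down (value of joint latch above 0.007 m and value of joint tongue below 0.06 rad), for 0.05 s.
3. the arm is raised in the gripper (value of joint tongue above 0.25 rad and contact force between tongue and the fingers above 1 N), for 0.2 s.
At the end, for the whole second after the job is handed in: Ends holding: arm raised at least 0.25 rad (head about 60 mm up), still, borne by the fingers (over 1 N on arm or latch); the cap rim down on the floor of the larger pocket, within 7 mm of its centre, tilt below 0.12 rad, not touched by the fingers (all of step 3 and horizontal distance between cap_center and pocket below 0.007 m and angle between cap_center's own z axis and vertical below 0.12 rad and z of cap_center in the frame of pocket below 0.0135 m and contact force between cap and the fingers below 0.1 N and velocity of joint tongue between -0.05 and 0.05 rad/s); the arm keeps its last pose, push and grip.
It fails at once if another loose thing on the bench is shoved more than 25 mm (distance of any of contactor, terminal, push_head, screwdriver, wrench, breaker from where it was at the start of the episode above 0.025 m).
It also fails if it takes over 51 s, if anything falls off the work surface, if the arm or the gripper's body presses on something with over 40 N, if the wrist force passes 120 N, or if a joint passes its speed limit or range.

## Robot

A 6-joint arm with a two-finger parallel gripper is mounted at the origin on the work surface. World frame = base frame: x ahead of the robot, y to its left, z up, the work surface at z = 0. Lengths are in mm, angles in rad, forces in N, time in s.
With the tool pointing down it reaches from about 275 to 750 mm from the base axis. Payload 10.2 kg.
Tool frame: the origin (TCP) lies at the very end of the fingers, on their centre line; the grasp point (between the pads) lies 19 mm behind it; z points along the fingers, y is the line along which they close (so a half turn about z gives the same grasp; the last joint's range is limited). The gripper opens to 85 mm and grips with 20 to 120 N. Pads are 22 mm wide; open, the fingers measure 114 mm over their backs; the gripper's body (76 mm by 85 mm) begins 54 mm behind the grasp point. The pads swing forward as they close: fully open they stand 13 mm farther back than shut.
Start: joints at [0.964, 0.313, 1.498, -0, 1.331, -0.223], TCP at [196.597, 486.806, 192.694] pointing down, gripper open.
Joint ranges: [-2.94, 2.94], [-0.97, 2.17], [0.19, 2.56], [-1.23, 4.37], [0.02, 3.11], [-2.88, 2.88]. Speed limits (rad/s): [2.39, 2.39, 3.01, 3.14, 3.14, 3.14].

## Interface

Orientations are given as a unit quaternion [w, x, y, z].
In Python, from rig import ctrl, optics gives the robot as it stands. The module is installed in compiled form; this text tells all that it offers.
- The arm moves only by the shell command python3 -m handwheel 'ROWS' [FORCE]. ROWS is JSON, a list that holds one entry, the list of rows, each a list of 5 numbers: the gripper command: -1 is fully open, 1 is shut, values between are in proportion, then the shift along the world's x, y, z in units of 50 mm (1.0 is 50 mm), then the turn about the world's z in units of 8 degrees (1.0 is 8 degrees). In form: [[[gripper, tx, ty, tz, twist], ...]]. A call has 1 to 10 rows; each row shifts and turns the commanded pose from where the row before left it; what a row does not reach is not made up. A row lasts 1/10 s, in which the tool goes at most 50 mm and 8.59 degrees, less where a joint would pass 70% of its speed; a pose out of reach is approached as far as the arm can. A call is refused whole if a number of a shift passes 1 or a number of a turn 1, either way. A call with a gripper value outside its range is refused whole. The fingers move at their own pace and stop on an object; FORCE is the grip in N (left out, the last holds). Time passes only in rows, so rows that do not move let the fingers close. It gives the time, the measured TCP pose, the force, the opening and the grip force at its end, in the units of the state.
- ctrl.sense(): the state, without advancing time (a new reading comes with each control period).
- optics.capture(name): name is "side" or "top"; returns a dict with "img" (384x512x3 uint8, blue, green, red), "K" (3x3 intrinsics, pixels), "R" (3x3) and "t" (3): a world point X has camera coordinates R X + t. Camera axes: x right, y down, z forward; pixel columns grow to the right and rows downward; lengths in mm; the calibration is good to about 2 mm. A picture is of the moment at which its call begins. There is no depth.
- ctrl.finish_job(): hands the job in; it is judged then, once.
The state is a dict: "time_s": time; "joints": joint angles; "dq": joint speeds; "tau": joint torques, N m; "eef_pos": TCP position; "ee_rot": TCP orientation; "force": force on the tool from outside, world axes, zero at the start; "wrist_torque": the same for the moment, N m; "grip_width": opening from 0.0 (shut) to 1.0 (fully open); "grip_force": force on a finger pad.
Only numpy, scipy, OpenCV 4.12 (cv2) and the standard library are available. Lean on these libraries where they do the work, as an engineer would, in place of code of your own. Each camera call takes 0.05 s, during which the arm holds its last target. There are 200 camera calls.

## Working session

There is one attempt and no reset: what is moved stays moved. The work goes in short steps, Python scripts to look and compute and a shell command to move; the robot and the scene stay as the last step left them, time stands still between calls to the robot, and variables do not carry over. Pictures are saved under pics/ and viewed, at most 10 in all, crops included, and the job is handed in when it is done.

```bash
mkdir -p pics; cat > h.py <<'E'
import numpy as np, cv2, json
from rig import ctrl, optics
def save(n,f):
    c=optics.capture(n); cv2.imwrite(f'pics/{f}.png',c['img']); np.savez(f'pics/{f}.npz',**{k:np.array(c[k]) for k in 'KRt'}); return c
def load(f): return dict(np.load(f'pics/{f}.npz'))
def at_z(c,uv,z):
    d=c['R'].T@np.linalg.inv(c['K'])@np.array([*uv,1.]); o=-c['R'].T@c['t'].ravel(); return o+d*(z-o[2])/d[2]
def proj(c,X):
    p=c['K']@(c['R']@np.array(X,float)+c['t'].ravel()); return p[:2]/p[2]
E
python3 - <<'E'
from h import *
for n in('top','side'):
    c=save(n,n+'0'); print(n,-c['R'].T@c['t'].ravel()); 
print(ctrl.sense())
a=[cv2.imread(f'pics/{n}0.png') for n in('top','side')]
for n,i in zip(('top','side'),a): cv2.imwrite(f'pics/{n}0b.png',cv2.resize(i,(800,600),interpolation=cv2.INTER_CUBIC))
E
```

```text
top [ 391.87695701   -8.10970293 1266.22268134]
side [  44.23356018 -696.94920244  822.14596352]
{'time_s': 0.1, 'joints': array([ 9.63591840e-01,  3.13397915e-01,  1.49833295e+00, -9.46563298e-06,
        1.33101824e+00, -2.23403978e-01]), 'dq': array([ 5.61582616e-04, -1.53188321e-03, -7.91867197e-04,  4.36173899e-04,
        8.13243014e-04,  9.98828062e-05]), 'tau': array([ 7.61763022e-04, -4.12904263e+01, -2.60144305e+01, -2.33014698e-04,
        2.96881029e-03,  3.72460249e-05]), 'eef_pos': array([196.44390004, 486.5734725 , 192.20095493]), 'ee_rot': array([-2.29090142e-04,  1.90723473e-01,  9.81643633e-01, -5.30928378e-04]), 'force': array([0.73519176, 0.35878064, 0.72119066]), 'wrist_torque': array([-0.02812146, -0.04860358,  0.02082742]), 'grip_force': 0.0, 'grip_width': 1.0019292153389403}
```

View pics/top0b.png

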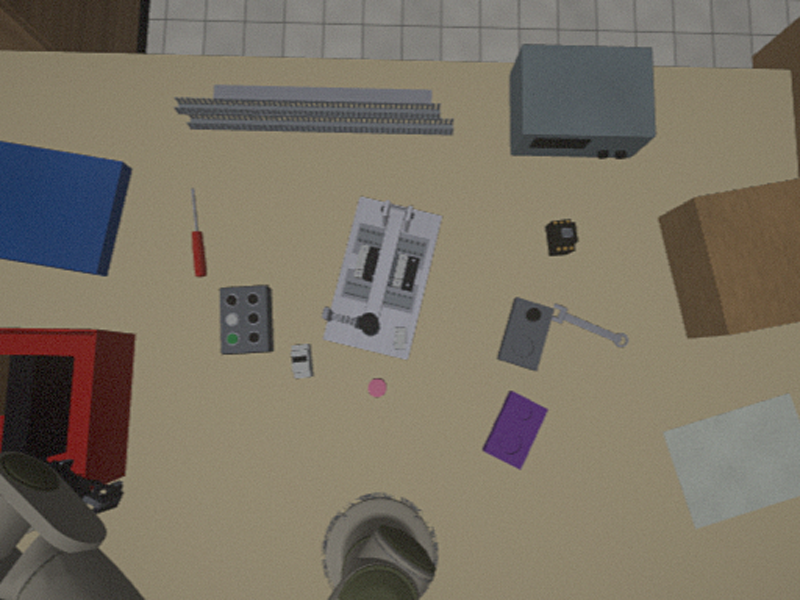

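View pics/side0b.png

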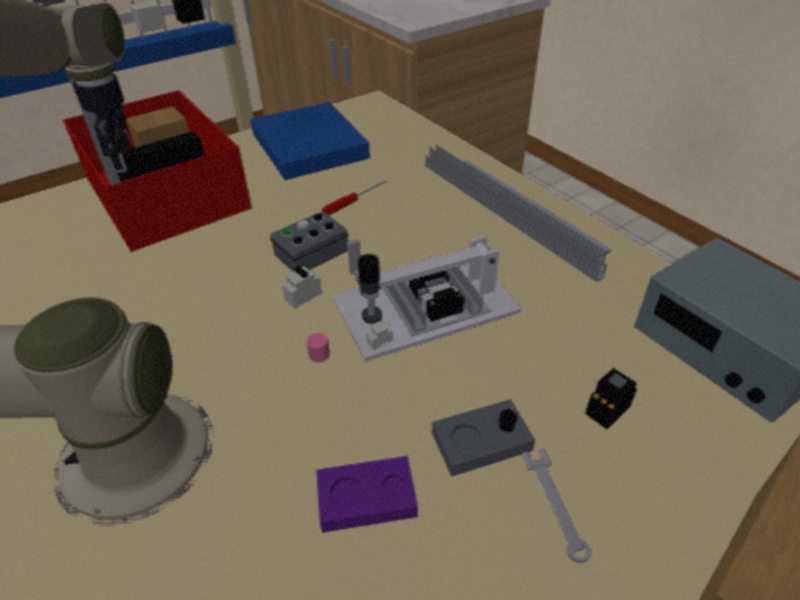

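The top view shows (800x600 pixels) the cap at (370,323), the latch at (328,314), the hinge at (397,212), the grey block's large pocket at (526,345) and the push head at (533,314). The side view has the cap at (369,273), the latch at (353,257) and the pocket at (466,434). I'll zoom in for precision.

```bash
python3 - <<'E'
from h import *
t=cv2.imread('pics/top0.png'); s=cv2.imread('pics/side0.png')
z=lambda i,x,y,w,h:cv2.resize(i[y:y+h,x:x+w],(w*5,h*5),interpolation=cv2.INTER_CUBIC)
a=np.hstack([z(t,200,120,80,60*2),z(t,312,180,80,120)]) # jig | block
b=np.hstack([z(s,200,145,80,60),z(s,272,252,80,60)])
a[300-0:,:]=a[300:,:]
cv2.imwrite('pics/c1.png',np.clip(a.astype(float)*1.5,0,255)); cv2.imwrite('pics/c2.png',np.clip(b.astype(float)*1.5,0,255))
E
```

```text
[ WARN:0@0.341] global loadsave.cpp:1063 imwrite_ Unsupported depth image for selected encoder is fallbacked to CV_8U.
```

View pics/c1.png

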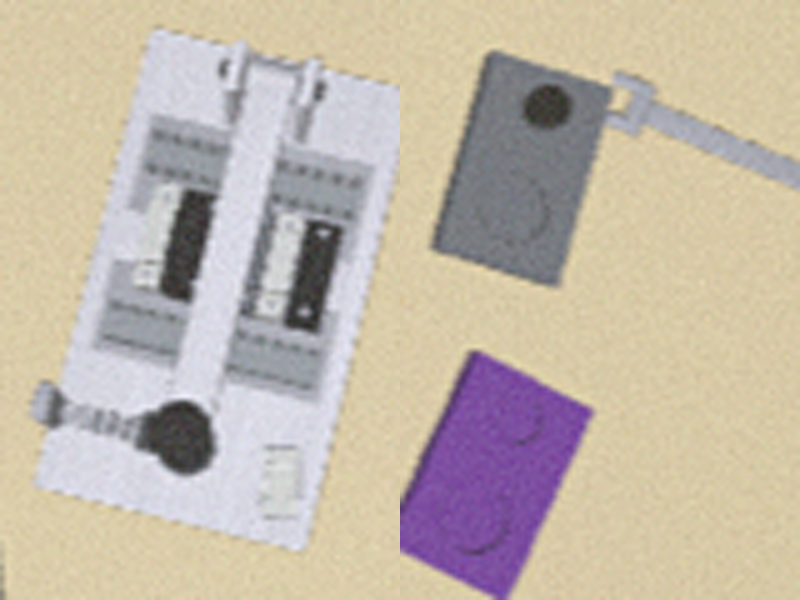

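View pics/c2.png

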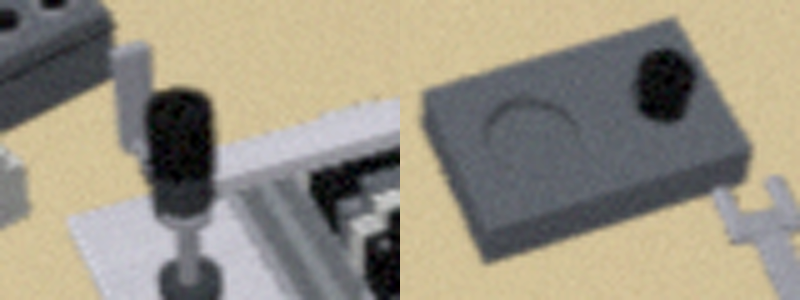

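```bash
cat > fit.py <<'E'
from h import *
from scipy.optimize import least_squares
T,S=load('top0'),load('side0')
tj=lambda x,y:(200+x/5,120+y/5); tb=lambda x,y:(312+(x-400)/5,180+y/5); sj=lambda x,y:(200+x/5,145+y/5); sb=lambda x,y:(272+(x-400)/5,252+y/5)
def W(p,l):
    c,s=np.cos(p[2]),np.sin(p[2]); return [p[0]+c*l[0]-s*l[1],p[1]+s*l[0]+c*l[1],l[2]]
def fit(obs,p0):
    f=lambda p:np.concatenate([proj(c,W(p,l))-uv for c,l,uv in obs])
    r=least_squares(f,p0,loss='soft_l1'); print(r.x,np.degrees(r.x[2])); print(np.round(r.fun.reshape(-1,2),1).tolist()); return r.x
cap=at_z(T,tj(186,436),154); print('cap T',cap,'S',at_z(S,sj(181,97),154))
print('latch T',at_z(T,tj(46,403),136),'S',at_z(S,sj(133,48),136))
hi=at_z(T,tj(273,68),106);lo=at_z(T,tj(203,390),106);print('bar dir',hi,lo,np.arctan2(*(hi-lo)[1::-1]))
print('pocket T',at_z(T,tb(516,213),30),'S',at_z(S,sb(531,133),30),'push',at_z(T,tb(547,106),55))
yaw=np.arctan2(*(hi-lo)[1::-1])
obs=[(T,(0,0,154),tj(186,436)),(S,(0,0,154),sj(181,97)),(T,(0,88,136),tj(46,403)),(S,(0,88,136),sj(133,48)),(T,(240,0,106),tj(274,62))]
j=fit(obs,[*cap[:2],yaw]);print('latch',W(j,(0,88,118)))
P=at_z(T,tb(520,170),30)
# block frame: +x from pocket to push head
ob=[(T,(70,42.5,30),tb(494,52)),(T,(70,-42.5,30),tb(612,88)),(T,(-70,-42.5,30),tb(558,287)),(T,(-70,42.5,30),tb(437,250)),
(S,(70,42.5,30),sb(677,18)),(S,(70,-42.5,30),sb(750,150)),(S,(-70,-42.5,30),sb(485,232)),(S,(-70,42.5,30),sb(424,92))]
b=fit(ob,[*P[:2],yaw]);print('pocket',W(b,(-35,0,30)),'small',W(b,(35,0,30)))
E
python3 fit.py
```

```text
cap T [470.01948041  21.76279144 154.        ] S [478.46292164  35.0220244  154.        ]
latch T [490.08143874 108.48716961 136.        ] S [492.70464416 111.6284055  136.        ]
bar dir [712.293843   -28.02822219 106.        ] [502.63712767  12.94931481 106.        ] -0.19301736274103082
pocket T [ 432.65497168 -304.26471208   30.        ] S [ 436.06115589 -298.87491366   30.        ] push [ 502.71374856 -319.75608878   55.        ]
[ 4.72571687e+02  2.33954042e+01 -2.14772910e-01] -12.305581295187046
[[-0.5, -0.9], [0.5, 2.8], [-0.3, -0.4], [0.0, 0.5], [-0.3, 2.8]]
latch [np.float64(491.32673663917217), np.float64(109.37358823368561), 118]
[ 4.62478806e+02 -3.09491418e+02 -2.91401219e-01] -16.69605998861328
[[-0.5, -0.2], [-0.1, 0.2], [-0.5, 0.2], [-0.7, -0.2], [-0.2, 0.2], [1.0, 0.3], [0.4, 0.5], [-0.3, 0.0]]
pocket [np.float64(428.9543270433314), np.float64(-299.4361052696218), 30] small [np.float64(496.0032847717661), np.float64(-319.54673100654446), 30]
```

```bash
sed -i 's/sj(181,97)/sj(181,108)/g; s/sb(531,133)/sb(531,127)/' fit.py; cat > ov.py <<'E'
from fit import *
out=[]
for n,c,x0,y0 in(('top',T,325,185),('side',S,275,248)):
    i=cv2.imread(f'pics/{n}0.png')[y0:y0+56,x0:x0+80]
    i=cv2.resize(i,None,fx=5,fy=5,interpolation=cv2.INTER_CUBIC); i=np.clip((i.astype(float)-40)*3,0,255).astype(np.uint8)
    o=i.copy()
    for (dx),col in((-35,(0,0,255)),(-31,(0,255,0))):
        for r,z in((23,30),):
            P=W(b,(dx,0,z)); pts=[((proj(c,[P[0]+r*np.cos(a),P[1]+r*np.sin(a),z])-[x0,y0])*5+2).astype(int) for a in np.linspace(0,6.28,50)]
            cv2.polylines(o,[np.array(pts)],True,col,1)
    out.append(np.hstack([i,o]))
cv2.imwrite('pics/ov.png',np.vstack(out))
E
python3 ov.py
```

```text
cap T [470.01948041  21.76279144 154.        ] S [473.04358638  26.65063254 154.        ]
latch T [490.08143874 108.48716961 136.        ] S [492.70464416 111.6284055  136.        ]
bar dir [712.293843   -28.02822219 106.        ] [502.63712767  12.94931481 106.        ] -0.19301736274103082
pocket T [ 432.65497168 -304.26471208   30.        ] S [ 438.30729066 -296.18645777   30.        ] push [ 502.71374856 -319.75608878   55.        ]
[ 4.72369251e+02  2.31054181e+01 -2.14086342e-01] -12.266243820002957
[[-0.4, -0.8], [0.5, 0.7], [-0.2, -0.3], [-0.0, 0.6], [-0.3, 2.8]]
latch [np.float64(491.0652658714088), np.float64(109.09645847825408), 118]
[ 4.62478806e+02 -3.09491418e+02 -2.91401219e-01] -16.69605998861328
[[-0.5, -0.2], [-0.1, 0.2], [-0.5, 0.2], [-0.7, -0.2], [-0.2, 0.2], [1.0, 0.3], [0.4, 0.5], [-0.3, 0.0]]
pocket [np.float64(428.9543270433314), np.float64(-299.4361052696218), 30] small [np.float64(496.0032847717661), np.float64(-319.54673100654446), 30]
```

View pics/ov.png

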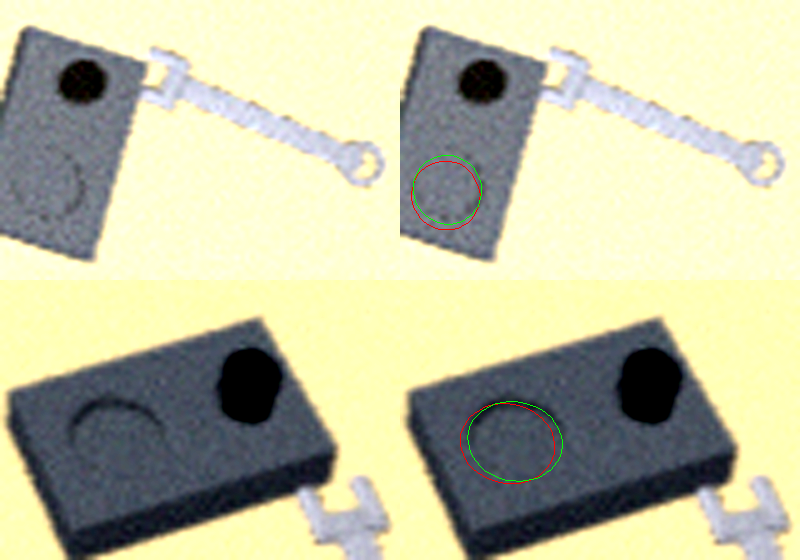

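The red and green circles mark pockets at -35 and -31 mm along the block. The true pocket (left images, top arc about (12–83, 148–220)) is a little farther along, at about -29, so the pocket is near (434.7, -301.2). The cap is near (472, 23) and the latch near (491, 109), with a jig yaw of about -12.6°.

```bash
python3 -m handwheel '[[[-1,0.46,-0.77,0.05,0.12],[-1,0.46,-0.77,0.05,0.12],[-1,0.46,-0.77,0.05,0.12],[-1,0.46,-0.77,0.05,0.12],[-1,0.46,-0.77,0.05,0.12],[-1,0.46,-0.77,0.05,0.12],[-1,0.46,-0.77,0.05,0.12],[-1,0.46,-0.77,0.05,0.12],[-1,0.46,-0.77,0.05,0.12],[-1,0.46,-0.77,0.05,0.12]]]' 30; python3 -m handwheel '[[[-1,0.45,-0.8,0,0],[-1,0.46,-0.77,0,0],[-1,0,0,0,0],[-1,0,0,0,0]]]'
```

```text
time_s: 1.1
eef_pos: [427.1, 100.0, 217.7]
ee_rot: [-0.0, 0.108, 0.994, 0.0]
force: [0.8, 0.4, -0.3]
grip_width: 1.002
grip_force: 0.0
time_s: 1.5
eef_pos: [472.0, 22.9, 217.2]
ee_rot: [-0.001, 0.109, 0.994, 0.0]
force: [0.2, 0.4, -0.1]
grip_width: 1.0
grip_force: 0.0
```

```bash
python3 -m handwheel '[[[-1,0,0,-0.5,0],[-1,0,0,-0.5,0],[-1,0,0,-0.5,0],[-1,0,0,-0.3,0],[-1,0,0,0,0],[-0.2,0,0,0,0],[-0.2,0,0,0,0],[-0.2,0,0,0,0],[-0.2,0,0,0,0]]]'
python3 - <<'E'
from h import *
o=[]
for n,x,y in(('top',200,160),('side',200,120)):
    c=save(n,n+'1'); o.append(cv2.resize(c['img'][y:y+100,x:x+80],None,fx=5,fy=5,interpolation=cv2.INTER_CUBIC))
cv2.imwrite('pics/v1.png',np.clip(np.hstack(o).astype(float)*1.5,0,255).astype(np.uint8))
E
```

```text
time_s: 2.4
eef_pos: [472.3, 23.3, 128.2]
ee_rot: [0.001, 0.108, 0.994, -0.0]
force: [-0.1, 0.2, -0.5]
grip_width: 0.597
grip_force: 0.0
```

View pics/v1.png

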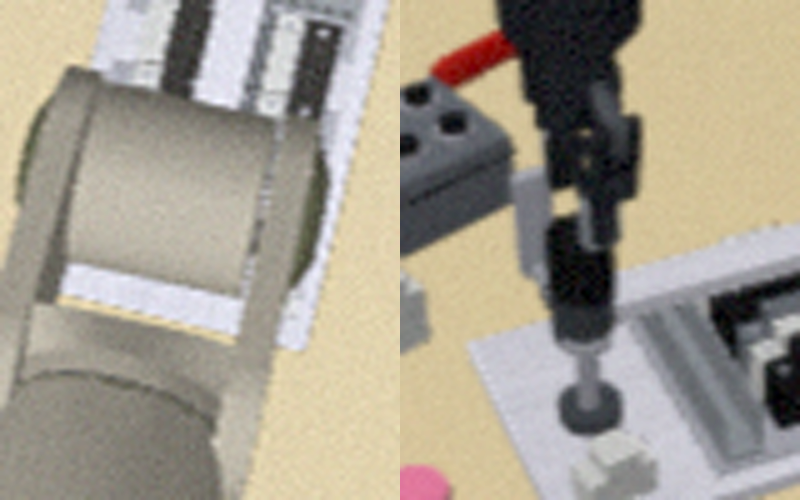

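The side view (crop) shows the near pad at x≈598 straddling the cap (549–614), with its tips about a third of the way down the cap. I'll check the lateral offset against the projection.

```bash
python3 - <<'E'
from h import *
S=load('side1');u=np.array([.2164,.976]);n=np.array([.976,-.216])
for nm,X in(('cap@tcp',[472.3,23.3,134]),('nearpad',[*(np.array([472.3,23.3])-26*u),140]),('pad+10n',[*(np.array([472.3,23.3])-26*u+10*n),140])):
    p=proj(S,X); print(nm,p,400+(p[0]-200)*5,(p[1]-120)*5)
E
python3 -m handwheel '[[[1,0,0,0,0],[1,0,0,0,0],[1,0,0,0,0],[1,0,0,0,0],[1,0,0,0,0]]]' 30
```

```text
cap@tcp [236.9732127  172.81201674] 584.8660635199486 264.0600837223374
nearpad [240.146321   176.60054423] 600.7316050075265 283.0027211468546
pad+10n [243.49973609 175.6700991 ] 617.4986804665293 278.3504955047539
time_s: 3.0
eef_pos: [472.1, 23.3, 127.7]
ee_rot: [-0.0, 0.108, 0.994, 0.0]
force: [0.4, -0.9, -0.1]
grip_width: 0.002
grip_force: 0.0
```

```bash
python3 - <<'E'
from h import *
c=save('side','side2'); cv2.imwrite('pics/v2.png',np.clip(cv2.resize(c['img'][90:240,160:360],(800,600),interpolation=cv2.INTER_CUBIC).astype(float)*1.5,0,255).astype(np.uint8))
print(ctrl.sense())
E
```

```text
{'time_s': 3.05, 'joints': array([-1.99277157e-01,  2.63780379e-01,  1.74363688e+00,  2.10561057e-05,
        1.13422416e+00, -1.55382073e+00]), 'dq': array([ 0.00162925,  0.00146408, -0.00245204, -0.00042317, -0.00078103,
       -0.00021614]), 'tau': array([-3.40370862e-03, -3.66009164e+01, -2.37041545e+01, -3.62999981e-04,
        4.47893544e-04,  3.16348940e-05]), 'eef_pos': array([472.09486786,  23.31062809, 127.68300731]), 'ee_rot': array([-2.34152474e-05,  1.07920235e-01,  9.94159556e-01,  1.17205001e-05]), 'force': array([ 0.0100507 , -0.21304682, -0.51554155]), 'wrist_torque': array([-0.0071903 ,  0.01710888, -0.0004135 ]), 'grip_force': 0.0, 'grip_width': -0.0033002161715836977}
```

View pics/v2.png

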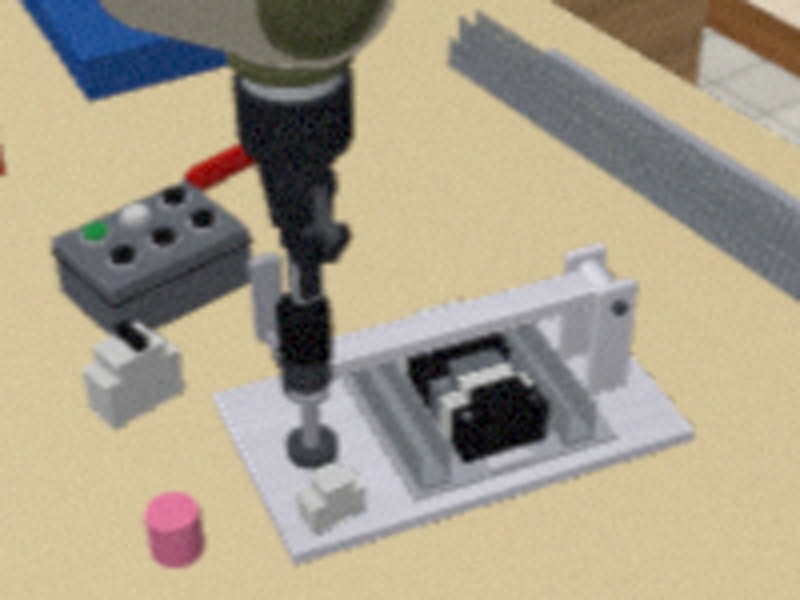

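The fingers shut on nothing. The cap still stands on the head at crop (304,333), and the finger tips end near its top at (305,298). I'll check the geometry.

```bash
python3 - <<'E'
from h import *
S=load('side2')
f=lambda X:(proj(S,X)-[160,90])*4
for z in (114,128,134,147,154,160): print(z,f([472.1,23.3,z]))
for d in(-20,20):
  print(d,f([472+d,23,154]),f([472,23+d,154]))
a,b=cv2.imread('pics/side0.png'),cv2.imread('pics/side2.png')
for i in(a,b): print([i[r,236].tolist() for r in range(158,192,2)])
E
```

```text
114 [309.00948785 352.86777142]
128 [308.0656563  337.86334752]
134 [307.65621176 331.35426306]
147 [306.7586959  317.08613611]
154 [306.26943659 309.30820775]
160 [305.84668506 302.58757727]
-20 [282.21835759 320.24402653] [322.11150059 324.17347723]
20 [330.16897545 299.07781479] [291.01485694 295.31634059]
[[105, 130, 140], [100, 126, 137], [65, 80, 87], [4, 0, 9], [0, 1, 0], [15, 16, 18], [15, 12, 12], [1, 1, 6], [0, 8, 12], [8, 9, 8], [8, 9, 7], [10, 7, 3], [35, 30, 31], [32, 26, 26], [36, 32, 30], [54, 51, 48], [84, 81, 80]]
[[27, 23, 24], [26, 22, 22], [18, 17, 19], [27, 24, 25], [28, 25, 23], [19, 8, 15], [15, 13, 9], [16, 18, 17], [9, 11, 14], [13, 11, 7], [10, 0, 5], [7, 9, 4], [31, 29, 25], [30, 27, 26], [31, 29, 30], [54, 50, 50], [86, 82, 79]]
```

```bash
python3 - <<'E'
from h import *
S=load('side0')
u=np.array([.374,.927])
for d in(-45,45):
  for z in(192,205,220,240): print(d,z,proj(S,[*(np.array([196.4,486.6])+d*u),z]))
i=cv2.imread('pics/side0.png')[40:130,35:110]
S2=load('side2'); 
j=cv2.imread('pics/side2.png')[110:200,200:275]
a=np.hstack([cv2.resize(np.clip((k.astype(float))*2.5,0,255).astype(np.uint8),None,fx=5,fy=5,interpolation=cv2.INTER_CUBIC) for k in (i,j)]); print(a.shape)
cv2.imwrite('pics/v3.png',a)
E
```

```text
-45 192 [ 82.62893945 123.99466495]
-45 205 [ 81.29288052 120.37304465]
-45 220 [ 79.72673122 116.12772441]
-45 240 [ 77.59649825 110.35335716]
45 192 [ 85.51626465 109.58920138]
45 205 [ 84.2713106 106.060264 ]
45 220 [ 82.81318219 101.9270642 ]
45 240 [80.83199758 96.3112132 ]
(450, 750, 3)
```

View pics/v3.png

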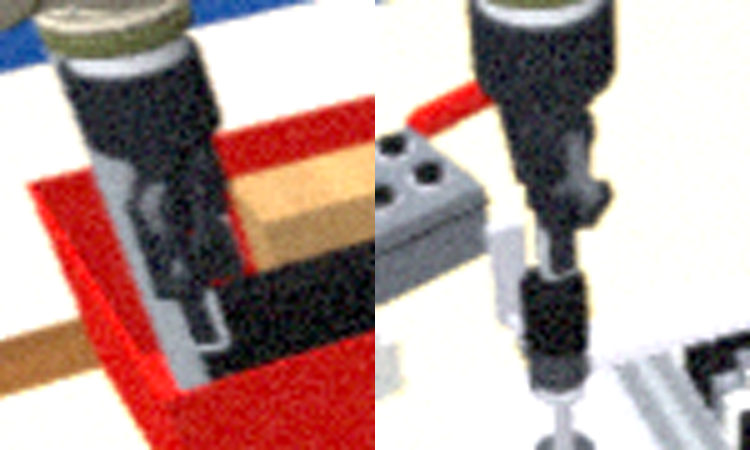

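The finger tips project about 33 mm higher than the reported TCP, both at the start (tip at pixel (77,110), which fits z≈240 where 205 was expected) and now (pixel (236,165), z≈161 against 128). So the pads closed above the cap. I'll allow for this offset, reopen, go about 33 mm lower and check.

```bash
python3 -m handwheel '[[[-0.4,0,0,0,0],[-0.4,0,0,0,0],[-0.4,0,0,0,0],[-0.4,0,0,0,0],[-0.4,0,0,-0.22,0],[-0.4,0,0,-0.22,0],[-0.4,0,0,-0.22,0],[-0.4,0,0,0,0]]]'; python3 -m handwheel '[[[1,0,0,0,0],[1,0,0,0,0],[1,0,0,0,0],[1,0,0,0,0],[1,0,0,0,0]]]' 30
```

```text
time_s: 3.85
eef_pos: [471.0, 23.5, 92.7]
ee_rot: [-0.002, 0.108, 0.994, 0.0]
force: [0.5, 0.5, -0.7]
grip_width: 0.699
grip_force: 0.0
time_s: 4.35
eef_pos: [472.7, 24.4, 95.5]
ee_rot: [0.001, 0.108, 0.994, 0.001]
force: [-0.1, 7.1, 2.2]
grip_width: 0.445
grip_force: 30.3
```

```bash
python3 -m handwheel '[[[1,0,0,0.2,0],[1,0,0,0.4,0],[1,0,0,0.6,0],[1,0,0,0,0],[1,0,0,0,0]]]'; python3 -m handwheel '[[[1,-0.09,-0.81,0,0],[1,-0.09,-0.81,0,0],[1,-0.09,-0.81,0,0],[1,-0.09,-0.81,0,0],[1,-0.09,-0.81,0,0],[1,-0.09,-0.81,-0.2,0],[1,-0.1,-0.81,-0.3,0],[1,-0.1,-0.81,-0.4,0],[1,0,0,0,0],[1,0,0,0,0]]]'
python3 - <<'E'
from h import *
o=[]
for n,x,y in(('top',312,160),('side',262,190)):
    c=save(n,n+'4'); o.append(cv2.resize(c['img'][y:y+120,x:x+80],None,fx=5,fy=5,interpolation=cv2.INTER_CUBIC))
cv2.imwrite('pics/v4.png',np.clip(np.hstack(o).astype(float)*2,0,255).astype(np.uint8))
E
```

```text
time_s: 4.85
eef_pos: [472.3, 23.2, 155.1]
ee_rot: [0.001, 0.108, 0.994, -0.0]
force: [-0.5, 0.7, -0.8]
grip_width: 0.445
grip_force: 31.1
time_s: 5.85
eef_pos: [434.4, -300.6, 108.4]
ee_rot: [-0.001, 0.109, 0.994, 0.001]
force: [1.2, 0.3, -0.1]
grip_width: 0.447
grip_force: 31.1
```

View pics/v4.png

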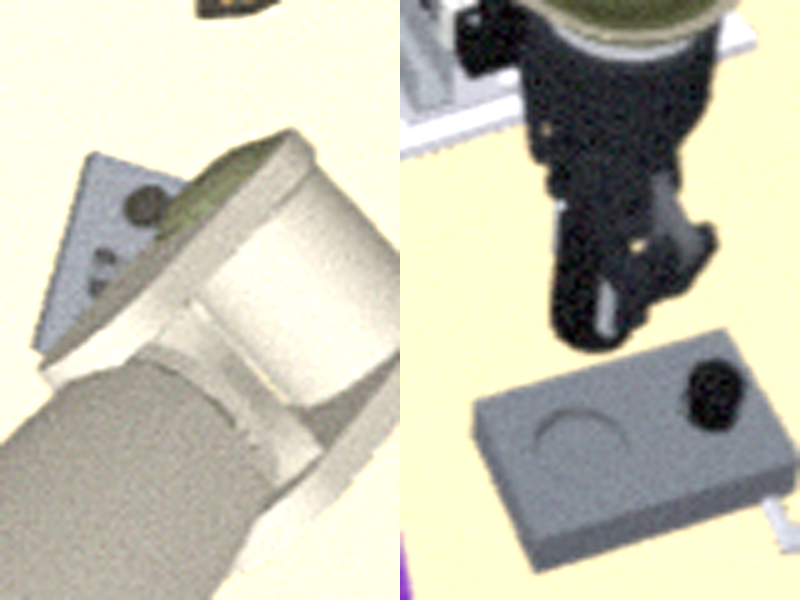

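```bash
python3 - <<'E'
from h import *
from scipy.optimize import least_squares
S=load('side4'); g=cv2.imread('pics/side4.png').mean(2)
for r in range(240,264,2): print(r,g[r,288:314].astype(int).tolist())
def box(x,y,z,r):
    p=np.array([proj(S,[x+r*np.cos(a),y+r*np.sin(a),z]) for a in np.linspace(0,6.28,90)]); return [p[:,0].min(),p[:,0].max(),p[:,1].min(),p[:,1].max()]
e=[434.4,-300.6]
print('rim pred',box(*e,127,20),'top',box(*e,167,20))
m=[262+135/5,262+230/5,190+407/5]
print('pocket meas',m,'pred',box(434.7,-301.2,30,23))
print(least_squares(lambda p:np.array(box(*p,30,23)[:3])-m,[434,-301]).x)
E
```

```text
240 [128, 130, 126, 121, 94, 43, 19, 14, 17, 11, 10, 15, 6, 13, 16, 21, 16, 27, 18, 20, 43, 54, 39, 29, 23, 21]
242 [127, 128, 129, 126, 102, 39, 19, 12, 5, 6, 9, 17, 12, 11, 20, 20, 22, 25, 23, 28, 23, 23, 24, 18, 16, 18]
244 [133, 130, 130, 121, 83, 34, 12, 9, 18, 16, 7, 4, 13, 18, 20, 21, 15, 20, 23, 25, 25, 26, 26, 21, 18, 26]
246 [128, 130, 128, 111, 68, 26, 17, 17, 16, 0, 16, 13, 16, 21, 43, 49, 23, 27, 23, 21, 22, 20, 16, 25, 18, 17]
248 [130, 130, 129, 108, 51, 17, 9, 16, 2, 11, 18, 19, 13, 33, 65, 82, 61, 34, 20, 19, 10, 20, 23, 22, 20, 16]
250 [129, 130, 128, 104, 48, 23, 17, 10, 0, 10, 17, 10, 2, 43, 75, 83, 69, 37, 20, 18, 23, 21, 17, 20, 40, 60]
252 [129, 131, 126, 102, 38, 11, 19, 15, 8, 5, 7, 7, 8, 48, 77, 78, 67, 22, 19, 15, 16, 23, 27, 64, 108, 127]
254 [129, 130, 126, 106, 49, 13, 8, 15, 16, 3, 2, 9, 22, 57, 87, 79, 56, 25, 23, 11, 22, 27, 41, 85, 121, 128]
256 [129, 130, 129, 125, 102, 44, 16, 4, 7, 3, 13, 10, 13, 39, 62, 75, 62, 34, 15, 29, 79, 118, 125, 128, 131, 130]
258 [127, 132, 131, 129, 124, 115, 84, 46, 15, 13, 8, 10, 13, 14, 13, 23, 14, 19, 52, 97, 122, 132, 127, 126, 125, 126]
260 [129, 130, 129, 129, 128, 129, 129, 125, 115, 98, 83, 60, 56, 56, 62, 75, 92, 118, 121, 124, 108, 102, 89, 84, 79, 74]
262 [128, 129, 129, 132, 128, 130, 132, 128, 128, 131, 128, 124, 120, 110, 100, 92, 83, 77, 74, 76, 71, 74, 72, 71, 70, 71]
rim pred [np.float64(291.774935735906), np.float64(309.41612774460606), np.float64(247.5643495341463), np.float64(261.55308409720914)] top [np.float64(292.61600182192643), np.float64(310.8144359587059), np.float64(236.14334021395877), np.float64(250.1658064253543)]
pocket meas [289.0, 308.0, 271.4] pred [np.float64(288.95465571916685), np.float64(307.8464125828207), np.float64(271.7179835207844), np.float64(287.63063137916987)]
[ 435.50584553 -300.6145696 ]
```

In the side view the rim sits within about 1 px of its prediction at the TCP (left edge column 292, bottom row 260), and the pocket fits (435.5, -300.6). The alignment is good, so I'll lower it.

```bash
python3 -m handwheel '[[[1,0.02,-0.01,-0.4,0],[1,0,0,-0.5,0],[1,0,0,-0.5,0],[1,0,0,-0.34,0],[1,0,0,-0.1,0],[1,0,0,-0.06,0],[1,0,0,0,0],[1,0,0,0,0]]]'; python3 -m handwheel '[[[1,0,0,-0.06,0],[1,0,0,-0.06,0],[1,0,0,-0.04,0],[1,0,0,0,0]]]'
```

```text
time_s: 6.75
eef_pos: [436.6, -301.4, 15.6]
ee_rot: [0.001, 0.108, 0.994, -0.001]
force: [-0.0, 0.7, -0.2]
grip_width: 0.445
grip_force: 31.1
time_s: 7.15
eef_pos: [436.0, -301.1, 6.4]
ee_rot: [-0.0, 0.108, 0.994, 0.0]
force: [-0.7, -0.4, -0.3]
grip_width: 0.443
grip_force: 31.1
```

```bash
python3 -m handwheel '[[[1,0,0,-0.04,0],[1,0,0,-0.03,0],[1,0,0,0,0]]]'; python3 -m handwheel '[[[1,0,0,-0.04,0],[1,0,0,0,0]]]'
```

```text
time_s: 7.45
eef_pos: [436.0, -301.1, 3.0]
ee_rot: [-0.0, 0.108, 0.994, 0.0]
force: [-0.2, 0.1, -1.0]
grip_width: 0.451
grip_force: 31.1
time_s: 7.65
eef_pos: [436.3, -301.3, 1.5]
ee_rot: [0.0, 0.108, 0.994, -0.0]
force: [-0.2, 0.6, 3.2]
grip_width: 0.446
grip_force: 31.2
```

```bash
python3 -m handwheel '[[[0.05,0,0,0,0],[-0.05,0,0,0,0],[-0.3,0,0,0,0],[-0.3,0,0,0,0],[-0.3,0,0,0,0]]]'; python3 -m handwheel '[[[-0.3,0,0,0.2,0],[-0.3,0,0,0.6,0],[-0.3,0,0,0.8,0],[-0.3,0,0,0.8,0],[-0.3,0,0,0.5,0],[-0.3,0,0.5,0.3,0],[-0.3,0,0.9,0,0],[-0.3,0,0.9,0,0],[-0.3,0,0.9,0,0],[-0.3,0,0,0,0]]]'
python3 - <<'E'
from h import *
o=[]
for n,x,y in(('top',312,160),('side',262,220)):
    c=save(n,n+'5'); o.append(cv2.resize(c['img'][y:y+100,x:x+80],None,fx=5,fy=5,interpolation=cv2.INTER_CUBIC))
cv2.imwrite('pics/v5.png',np.clip(np.hstack(o).astype(float)*2,0,255).astype(np.uint8))
S=load('side5')
for z in(20,60):
    p=np.array([proj(S,[435.3+20*np.cos(a),-300.8+20*np.sin(a),z]) for a in np.linspace(0,6.28,90)]);print(z,[(p.min(0)-[262,220])*5+[400,0],(p.max(0)-[262,220])*5+[400,0]])
E
```

```text
time_s: 8.15
eef_pos: [436.1, -301.2, 1.1]
ee_rot: [-0.0, 0.108, 0.994, 0.0]
force: [0.7, 0.1, -0.6]
grip_width: 0.646
grip_force: 0.0
time_s: 9.15
eef_pos: [435.8, -137.1, 162.2]
ee_rot: [0.0, 0.106, 0.994, 0.0]
force: [-0.1, -0.6, 0.6]
grip_width: 0.648
grip_force: 0.0
20 [array([540.46471856, 274.42904836]), array([621.97559083, 343.42731793])]
60 [array([544.10082629, 225.57625783]), array([627.98532019, 294.97690182])]
```

View pics/v5.png

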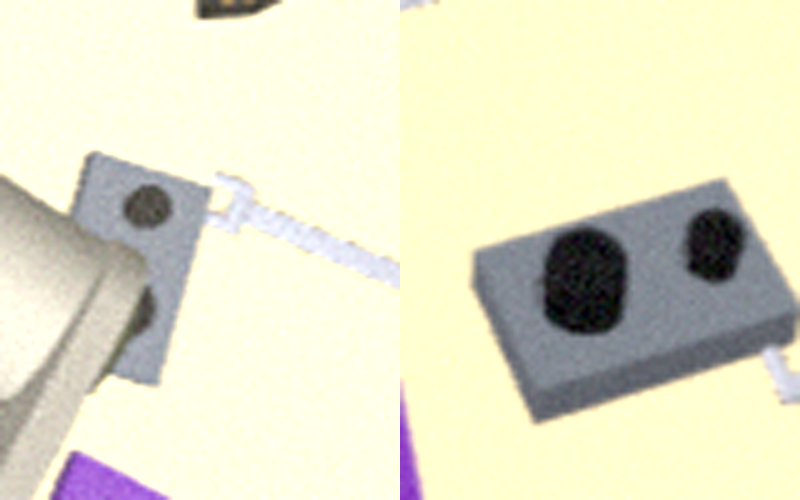

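The cap stands upright in the pocket: its top edge is at 228 against 226 predicted, and its sides run 545–627. Next is the latch.

```bash
python3 -m handwheel '[[[-0.05,0.18,0.82,0,0],[-0.05,0.18,0.82,0,0],[-0.05,0.18,0.82,0,0],[-0.05,0.19,0.82,0,0],[-0.05,0.19,0.82,0,0],[-0.05,0.18,0.83,0,0],[-0.05,0,0,0,0],[-0.05,0,0,-0.4,0],[-0.05,0,0,-0.5,0],[-0.05,0,0,0,0]]]'; python3 -m handwheel '[[[-0.05,0,0,-0.4,0],[-0.05,0,0,-0.4,0],[-0.05,0,0,-0.15,0],[-0.05,0,0,0,0],[-0.05,0,0,0,0]]]'
python3 -m handwheel '[[[1,0,0,0,0],[1,0,0,0,0],[1,0,0,0,0],[1,0,0,0,0],[1,0,0,0,0]]]' 60
```

```text
time_s: 10.25
eef_pos: [489.9, 103.9, 113.9]
ee_rot: [-0.003, 0.109, 0.994, -0.0]
force: [0.7, -1.1, 0.5]
grip_width: 0.527
grip_force: 0.0
time_s: 10.75
eef_pos: [491.9, 104.9, 69.9]
ee_rot: [0.001, 0.108, 0.994, 0.0]
force: [0.3, -0.4, 0.4]
grip_width: 0.526
grip_force: 0.0
time_s: 11.25
eef_pos: [493.5, 113.5, 70.8]
ee_rot: [0.003, 0.108, 0.994, 0.008]
force: [10.3, 53.2, 2.2]
grip_width: 0.128
grip_force: 59.5
```

```bash
python3 -m handwheel '[[[1,0.02,0.09,0,0],[1,0.02,0.09,0,0],[1,0.02,0.09,0,0],[1,0.02,0.09,0,0],[1,0.01,0.05,0,0],[1,0,0,0,0],[1,0,0,0,0]]]'
```

```text
time_s: 11.95
eef_pos: [496.2, 124.8, 70.5]
ee_rot: [0.001, 0.108, 0.994, -0.001]
force: [-4.4, -7.1, 11.1]
grip_width: 0.127
grip_force: 61.2
```

```bash
python3 -m handwheel '[[[1,0.01,0.04,0,0],[1,0,0,0,0],[1,0.01,0,0.1,0],[1,0.01,0,0.1,0],[1,0.01,-0.01,0.1,0],[1,0.02,0,0.1,0],[1,0.01,-0.01,0.08,0],[1,0,0,0,0]]]'
```

```text
time_s: 12.75
eef_pos: [499.2, 125.2, 93.0]
ee_rot: [-0.0, 0.108, 0.994, -0.001]
force: [2.4, -8.8, -6.4]
grip_width: 0.131
grip_force: 59.1
```

```bash
python3 -m handwheel '[[[1,0.047,-0.01,0.236,0],[1,0.061,-0.014,0.232,0],[1,0.07,-0.016,0.23,0],[1,0.08,-0.018,0.224,0],[1,0.092,-0.02,0.222,0],[1,0.041,-0.009,0.088,0],[1,0,0,0,0],[1,0,0,0,0],[1,0,0,0,0],[1,0,0,0,0]]]'; python3 -m handwheel '[[[1,0,0,0,0],[1,0,0,0,0],[1,0,0,0,0],[1,0,0,0,0],[1,0,0,0,0]]]'
python3 - <<'E'
from h import *
# arm raised? side view: sum of change vs start around the head; project raised head centre vs seated
c=save('side','side6'); j=np.array([472.4,23.1]);n=np.array([.976,-.218])
g=c['img'].mean(2); g0=cv2.imread('pics/side0.png').mean(2)
for th in(0,.37):
    for nm,lx,lz in(('head mid',-240,5),('bar',-150,0)):
        x=lx*np.cos(th)+lz*np.sin(th); z=99+lz*np.cos(th)-lx*np.sin(th)
        p=proj(c,[*(j+n*(240+x)),z]); u,v=p.astype(int); print(th,nm,p,'now',g[v-1:v+2,u-1:u+2].mean(),'start',g0[v-1:v+2,u-1:u+2].mean())
b=[int(v) for v in proj(c,[435,-301,45])]; print('cap',g[b[1],b[0]])
print(ctrl.sense()['dq'])
E
```

```text
time_s: 13.75
eef_pos: [518.2, 120.9, 154.1]
ee_rot: [-0.001, 0.108, 0.994, -0.001]
force: [-0.1, -9.2, -4.3]
grip_width: 0.126
grip_force: 58.6
time_s: 14.25
eef_pos: [518.2, 120.9, 154.1]
ee_rot: [-0.001, 0.108, 0.994, -0.001]
force: [-0.9, -8.6, -4.7]
grip_width: 0.128
grip_force: 58.6
0 head mid [237.54335905 180.8541661 ] now 106.74074074074073 start 14.592592592592593
0 bar [266.09973907 174.19609282] now 20.592592592592595 start 121.74074074074072
0.37 head mid [242.19983457 155.31965235] now 35.33333333333333 start 122.96296296296298
0.37 bar [269.37382136 158.77095637] now 114.55555555555556 start 122.88888888888889
cap 11.0
[-3.72561681e-04  8.13764923e-04 -4.89129705e-04  4.29810963e-04
 -6.62272563e-05 -7.22234941e-04]
```

The pixels where the head and bar were seated have cleared, and the raised positions are filled. The tool is still, 83.6 mm up and bearing about 5 N. The cap is still in its pocket.

```bash
python3 -c "
from rig import ctrl
print(ctrl.finish_job())"
```

```text
the job is handed in; nothing more can be done
None
```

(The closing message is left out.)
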